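# Slide a membrane cell onto the bench balance

### The job

Weigh the round membrane cell. First draw the clear stop plate straight up out of its slotted uprights and stand it upright on its foot in the middle of the yellow mat; then, with the plate out of the way, gently slide the cell along the loading deck, never lifting it, onto the sprung balance pan so that it rests centred in the pan's yellow circle. Do not bear down hard on the pan, and leave the beaker, brass ring and jar where they are.

Things in the scene. Friction and masses are not known exactly. Their poses are not given: they have to be found in the camera images.
- station: Fixed weighing station: an aluminium loading deck along its +y and a white bench balance along its -y. Origin on the bench, under the middle of the line where they meet; z up. Balance housing: 40 mm high, x=-85 to 85 mm, y=0 to -146 mm; its grey console, also 40 mm high, lies at x=-85 to -135 mm.
- deck (a point): Centre of the level top of the loading deck, 60 mm above the station's origin and 100 mm along its y. Deck 200 x 200 mm, so it runs from y=0 to 200 mm in the station's frame.
- slots (a point): On the deck, midway between the two dark slotted uprights (30 mm along the station's y). They rise 60 mm above the deck, at x=80 to 100 mm to either side (160 mm clear between), 24 mm deep in y. Their 12 mm wide slots face each other and are open at the top.
- pan_centre (a point): Centre of the pan's top face and of its yellow circle (radii 50 and 54 mm). Pan: dark level square plate 130 x 130 x 7 mm, parallel to the station's axes, centred at y=-69 mm there (4 mm gap to the deck). Empty, its top is 1 mm below the deck top. It moves only straight down, on a 1500 N/m spring with 1 N preload.
- pan (a joint): How far the pan has sunk, in m: 0 empty, 0.002 to 0.005 with the cell resting on it, stop at 0.010. Pressed past 0.0085 (about 14 N in all) it is overloaded and the task fails.
- plate: Loose stop plate, 0.28 kg: blue-tinted clear sheet 180 mm wide (its x), 8 mm thick (y), 104 mm tall (z), the top 12 mm opaque blue; it stands by itself on a steel foot 90 (x) x 50 (y) x 8 mm. Origin: centre of its underside. At the start it stands on the deck, parallel to the station, side edges in the slots (2 mm play per face); raised 60 mm it is clear.
- plate_top (a point): Middle of the plate's top edge, 104 mm above its underside: pinch it here from above, across its 8 mm thickness.
- cell: Loose round membrane cell standing on the deck on the side of the plate away from the pan: cylinder of 92 mm diameter, 34 mm high, about 0.4 to 0.7 kg, pale acrylic below, black clamp ring and white membrane on top. Origin at the centre of its underside, z up. It is too wide to grasp: push it at its side, low down.
- mat: Fixed thin yellow mat on the bench to the left, 240 mm (its x) x 180 mm (its y) x 3 mm thick. Origin at the centre of its underside.
- beaker: Bystander: glass beaker, 68 mm diameter, 85 mm high, origin at the centre of its underside.
- clamp_ring: Bystander: flat brass ring, 90 mm outer diameter, 12 mm high, origin at the centre of its underside.
- jar: Bystander: amber jar, 56 mm diameter, 70 mm high, origin at the centre of its underside.
Mind the look-alikes: they are no part of the job. There is more than one size of the plate; the one meant has the size given above.

How it is judged (in metres and radians):
On the way, in this order (a step that is already met when the one before it is completed fails the run):
1. the stop plate stands upright on the middle of the mat, let go (x of plate in the frame of mat between -0.07 and 0.07 m and y of plate in the frame of mat between -0.055 and 0.055 m and z of plate in the frame of mat below 0.006 m and angle between plate's own z axis and vertical below 0.08 rad and contact force between the fingers and plate below 0.05 N), for 0.2 s.
2. the cell rests centred on the pan (horizontal distance between cell and pan_centre below 0.008 m and value of joint pan above 0.0015 m and distance between cell and pan_centre below 0.009 m and angle between cell's own z axis and vertical below 0.05 rad), for 0.2 s.
At the end, for the whole second after the job is handed in: The cell rests flat on the pan, carried by it (pan sunk more than 1.5 mm), its centre within 8 mm of the pan's centre, at rest; the stop plate stands upright (within 0.08 rad) on its foot on the mat, its centre within 70 mm (mat's x) and 55 mm (mat's y) of the mat's centre, at rest (all of step 2 and linear speed of each of cell, plate below 0.01 m/s and x of plate in the frame of mat between -0.07 and 0.07 m and y of plate in the frame of mat between -0.055 and 0.055 m and z of plate in the frame of mat below 0.006 m and angle between plate's own z axis and vertical below 0.08 rad); the robot touches nothing.
It fails at once if the cell is lifted more than 12 mm off the deck (z of cell in the frame of station above 0.072 m).
It fails at once if the cell is tipped by more than 0.2 rad (angle between cell's own z axis and vertical above 0.2 rad).
It fails at once if the cell is knocked along faster than 0.35 m/s (linear speed of cell above 0.35 m/s).
It fails at once if the pan is pressed down more than 8.5 mm (value of joint pan above 0.0085 m).
It fails at once if the beaker, the brass ring or the jar is moved more than 20 mm (distance of any of beaker, clamp_ring, jar from where it was at the start of the episode above 0.02 m).
It also fails if it takes over 61 s, if anything falls off the work surface, if the arm or the gripper's body presses on something with over 40 N, if the wrist force passes 120 N, or if a joint passes its speed limit or range.

### The arm

A 6-joint arm with a two-finger parallel gripper is mounted at the origin on the work surface. World frame = base frame: x ahead of the robot, y to its left, z up, the work surface at z = 0. Lengths are in mm, angles in rad, forces in N, time in s.
With the tool pointing down it reaches from about 300 to 825 mm from the base axis. Payload 5.4 kg.
Tool frame: the origin (TCP) lies at the very end of the fingers, on their centre line; the grasp point (between the pads) lies behind it (arm.grasp_offset is the z of the grasp point in the tool frame, in mm); z points along the fingers, y is the line along which they close (so a half turn about z gives the same grasp; the last joint's range is limited). The gripper opens to 92 mm and grips with 3 to 60 N. Pads are 20 mm wide; open, the fingers measure 128 mm over their backs; the gripper's body (75 mm by 189 mm) begins 69 mm behind the grasp point.
Start: joints at [-1.384, 0.158, 1.597, -0, 1.386, -0.21], TCP at [222.195, -530.316, 214.601] pointing down, gripper open.
Joint ranges: [-2.91, 2.91], [-0.94, 2.29], [0.18, 2.7], [-1.29, 4.43], [0.17, 2.64], [-3, 3]. Speed limits (rad/s): [2.57, 2.57, 3.14, 3.14, 3.14, 3.14].

### API

Orientations are given as a rotation vector (axis times angle).
In Python, from rig import arm gives the robot as it stands.
- The arm moves only by the tool send_rows, never from a script. Its argument "rows" is a list that holds one entry, the list of rows, each a list of 7 numbers: the shift along the world's x, y, z in cm, then the turn, a rotation vector about the world's x, y, z in rad, then the closure, from -1 (fully open) to 1 (shut). A call has 1 to 20 rows; each row is the pose to reach, as a shift and turn from the pose commanded when the call began; what a row does not reach only later rows make up. A row lasts 1/10 s, in which the tool goes at most 50 mm and 8.59 degrees, less where a joint would pass 70% of its speed; a pose out of reach is approached as far as the arm can. A call with a gripper value outside its range is refused whole. The fingers move at their own pace and stop on an object; "force" is the grip in N (left out, the last holds). Time passes only in rows, so rows that repeat a pose let the fingers close. It gives the time, the measured TCP pose, the force and the opening at its end, in the units of the state.
- arm.observe(): the state, without advancing time (a new reading comes with each control period).
- arm.snapshot(name): name is "scene" or "side" or "wrist"; returns (picture, depth): 420x560x3 uint8, red, green, blue; 420x560 float32, mm along the optical axis (not along the pixel's ray), 0 where there is no reading.
- arm.camera_model(name): a dict with "K" (3x3 intrinsics, pixels), "R" (3x3) and "t" (3): a world point X has camera coordinates R X + t. Camera axes: x right, y down, z forward; pixel columns grow to the right and rows downward; lengths in mm; the calibration is good to about 2 mm. The wrist camera is an equidistant fisheye: a pixel r from the principal point sees the ray r / f radians off the axis. A picture is of the moment at which its call begins: read the wrist's pose just before it. camera_model takes no time and is no camera call; for the wrist camera it gives the pose at the moment of the call.
- arm.sign_off(): hands the job in, once; it reports no verdict.
Trained networks look in the newest picture that a camera, given by its name, has taken for a name from the list of things; names that differ only in an ending like _2 or _b are one class to them, and where a whole thing is asked for, a point or a joint stands for the part that bears it (a point fixed in the world has none). Each returns a list of dicts, best first, with "p" (0 to 1); they miss things now and then, are a little off and sometimes report something else, mostly with a low value. They report only what shows in the picture. A call takes as long as a camera call. They do not tell look-alikes from the thing itself.
- arm.cut_out(camera, label): "region" (420x560 bool, what is visible of it) and "at" ([row, column] in pixels, amid what is visible of it).
The state is a dict: "clock": time; "qpos": joint angles; "joint_velocities": joint speeds; "joint_efforts": joint torques, N m; "ee_pos": TCP position; "tcp_rot": TCP orientation; "contact_force": force on the tool from outside, world axes, zero at the start; "wrist_torque": the same for the moment, N m; "width": finger opening in mm.
Only numpy, scipy, OpenCV 4.12 (cv2) and the standard library are available. Lean on these libraries where they do the work, as an engineer would, in place of code of your own. Each camera call takes 0.05 s, during which the arm holds its last target. There are 200 camera calls.

## Working session

There is one attempt and no reset: what is moved stays moved. The work goes in short steps, Python scripts to look and compute and a tool call to move; the robot and the scene stay as the last step left them, time stands still between calls to the robot, and variables do not carry over. Pictures are saved under pics/ and viewed, on a budget of 10 in all, crops included, one or two more only if the job needs it, and the job is handed in when it is done.

Besides the shell and the picture viewer there is one more tool, called after "Request:" as name(argument=value, ...), one argument or row to a line, values as JSON. send_rows: Moves the arm, as the interface text tells. Its arguments: {"type":"object","properties":{"rows":{"type":"array"},"force":{"type":"number"}},"required":["rows"]}

```bash
mkdir -p pics
cat > h.py <<'E'
import numpy as np, cv2
from rig import arm
def snap(n,f=None):
    m=arm.camera_model(n); p,d=arm.snapshot(n)
    if f: cv2.imwrite('pics/'+f,p[:,:,::-1])
    return p,d,m
def pts(d,m,mask):
    v,u=np.nonzero(mask&(d>0)); z=d[v,u]; K=m['K']
    c=np.c_[(u-K[0,2])/K[0,0]*z,(v-K[1,2])/K[1,1]*z,z]
    return (c-m['t'])@m['R'], np.c_[v,u]
E
python3 - <<'E'
from h import *
for n in('scene','side'):
    p,d,m=snap(n,n+'0.png')
    print(n,'cam at',-m['R'].T@m['t'])
    for l in('plate','cell','mat','pan','deck','beaker','clamp_ring','jar'):
        for r in arm.cut_out(n,l)[:3]:
            P,_=pts(d,m,r['region'])
            if len(P): print(l,round(r['p'],2),r['at'],len(P),np.median(P,0).round(),np.percentile(P,2,0).round(),np.percentile(P,98,0).round())
s=arm.observe();print(s['clock'],s['ee_pos'],s['tcp_rot'],s['width'],arm.grasp_offset)
a=cv2.imread('pics/scene0.png');b=cv2.imread('pics/side0.png')
E
```

```text
scene cam at [ 912.57106027  805.14485793 1213.81960964]
plate 0.93 [240.8, 250.5] 1483 [588.   8. 120.] [501.  -6.  64.] [668.  22. 165.]
plate 0.81 [275.2, 427.5] 3645 [198. 328.  75.] [ 96. 252.   1.] [297. 396. 150.]
cell 0.79 [266.1, 261.7] 851 [596.  94.  94.] [553.  45.  68.] [638. 130.  99.]
mat 0.77 [340.5, 337.1] 5350 [493. 349.   3.] [375. 256.  -2.] [605. 433.   8.]
mat 0.36 [279.6, 253.2] 4559 [595.  85.  59.] [ 450. -154.   11.] [697. 182. 105.]
pan 0.68 [217.3, 242.1] 693 [ 571. -121.   59.] [ 510. -158.   53.] [630. -86.  64.]
deck 0.65 [334.5, 233.5] 517 [747. 234.  65.] [719. 203.   4.] [771. 250.  74.]
deck 0.62 [276.7, 249.0] 4507 [592.  86.  59.] [ 450. -154.   11.] [695. 182. 100.]
deck 0.31 [265.9, 262.6] 915 [597.  94.  93.] [549.  43.  60.] [638. 130.  99.]
beaker 0.83 [173.5, 184.7] 493 [ 647. -394.   57.] [ 617. -443.    1.] [ 676. -376.   87.]
clamp_ring 0.66 [171.5, 231.0] 110 [ 476. -412.   11.] [ 449. -462.    4.] [ 529. -379.   18.]
jar 0.56 [336.4, 234.7] 547 [747. 232.  63.] [714. 175.  -1.] [771. 250.  74.]
side cam at [ 256.64077086  648.13699093 1
[... 379 characters left out ...]
   60.] [ 503. -157.   55.] [629. -62.  64.]
pan 0.69 [238.9, 233.5] 7957 [540.  53.  59.] [ 438. -152.    5.] [688. 182. 105.]
pan 0.64 [112.8, 256.5] 618 [ 642. -393.   58.] [ 613. -441.    4.] [ 674. -376.   86.]
deck 0.34 [187.1, 248.6] 1253 [ 565. -111.   60.] [ 504. -158.   55.] [630. -60.  64.]
beaker 0.68 [110.9, 254.8] 643 [ 642. -394.   58.] [ 613. -442.    2.] [ 674. -376.   86.]
clamp_ring 0.76 [136.5, 307.5] 298 [ 485. -416.   11.] [ 444. -464.    0.] [ 525. -378.   16.]
jar 0.57 [281.3, 125.5] 739 [731. 232.  62.] [714. 201.   6.] [762. 250.  73.]
0.9 [ 222.22343425 -530.31849474  214.63909135] [3.07990617e+00 6.19230176e-01 2.98526896e-05] 91.80996571276688 -18.700000000000003
```

Run:
```python
from h import *
for n in('scene','side'):
    p,d,m=snap(n)
    full,ij=pts(d,m,np.ones(d.shape,bool))
    rs=arm.cut_out(n,'plate'); 
    for r in rs:
        P,_=pts(d,m,r['region']);
        if abs(np.median(P[:,0])-585)<40:
            T=P[(P[:,2]>155)&(P[:,2]<172)]
            c=T.mean(0);vt=np.linalg.svd((T-c)[:,:2])[2][0]
            s=(T-c)[:,:2]@vt; print(n,'plate top n',len(T),c.round(1),'ang',np.degrees(np.arctan2(vt[1],vt[0]))%180, 'ext',np.percentile(s,[1,99]), 'zmax',np.percentile(T[:,2],[50,90,99]))
            lo,hi=np.percentile(s,[.5,99.5]); print('  mid',c[:2]+vt*(lo+hi)/2)
    # deck top: points in z 56..64, and pan
    sel=(abs(full[:,2]-59.5)<5)&(full[:,0]>420)&(full[:,0]<720)&(full[:,1]>30)&(full[:,1]<220)
    rect=cv2.minAreaRect(full[sel][:,:2].astype(np.float32)); print('deck rect(y>30)',rect, cv2.boxPoints(rect).round())
    r=arm.cut_out(n,'cell')[0]; P,_=pts(d,m,r['region']); T=P[P[:,2]>89]
    print('cell top',cv2.minEnclosingCircle(T[:,:2].astype(np.float32)),np.median(T[:,2]))
    for l in('pan','mat'):
        r=arm.cut_out(n,l)[0]; P,_=pts(d,m,r['region']); q=cv2.minAreaRect(P[:,:2].astype(np.float32)); print(l,q)
    # yellow ring on pan
    hsv=cv2.cvtColor(p,cv2.COLOR_RGB2HSV)
    y=(hsv[:,:,0]>18)&(hsv[:,:,0]<36)&(hsv[:,:,1]>110)&(hsv[:,:,2]>70)
    P,_=pts(d,m,y); P=P[(abs(P[:,2]-59)<8)&(P[:,1]<10)&(P[:,1]>-180)&(P[:,0]>450)&(P[:,0]<700)]
    if len(P)>10:
        A=np.c_[2*P[:,:2],np.ones(len(P))];b=(P[:,:2]**2).sum(1);x=np.linalg.lstsq(A,b,rcond=None)[0];print('ring',len(P),x[:2],np.sqrt(x[2]+x[0]**2+x[1]**2))
a=cv2.imread('pics/scene0.png')[130:380,140:520];cv2.imwrite('pics/s1.png',cv2.resize(a,(760,500)))
```

```text
scene plate top n 246 [585.6   6.1 161.5] ang 173.09165092593383 ext [-84.87362551  85.59489665] zmax [162.30754258 165.40382393 168.60480709]
  mid [586.27011023   5.99962297]
deck rect(y>30) ((594.878662109375, 97.9079360961914), (157.29039001464844, 200.75497436523438), 82.88064575195312) [[486.  32.]
 [685.   7.]
 [704. 164.]
 [505. 188.]]
cell top ((593.2571411132812, 85.16031646728516), 48.27539825439453) 94.4437157740868
pan ((567.1024169921875, -104.40107727050781), (216.02142333984375, 136.3431854248047), 82.0601577758789)
mat ((486.7559509277344, 344.0703430175781), (181.99293518066406, 243.1116485595703), 84.07215881347656)
ring 58 [571.68064261 -95.45531889] 51.27736559560456
side plate top n 376 [578.2   7.4 162. ] ang 173.10332588163274 ext [-90.3750926   86.02829229] zmax [162.86922772 165.46721246 167.47333829]
  mid [580.80914862   7.12737124]
side plate top n 5 [494.4  13.8 164.2] ang 153.7320352489815 ext [-5.66921534  3.55592354] zmax [164.89222125 165.34288493 165.41688567]
  mid [495.36491669  13.3204927 ]
deck rect(y>30) ((601.6111450195312, 124.30307006835938), (188.50050354003906, 236.2386932373047), 89.95150756835938) [[483.  30.]
 [720.  30.]
 [720. 218.]
 [484. 219.]]
cell top ((590.6591796875, 85.61629486083984), 47.39674377441406) 94.5878333107575
pan ((566.7340698242188, -74.94772338867188), (139.2294158935547, 178.6034698486328), 2.465881824493408)
mat ((486.4161071777344, 345.4396667480469), (182.73419189453125, 241.81362915039062), 84.08480834960938)
ring 122 [569.61216068 -94.3239022 ] 51.561641396290206
```

View pics/s1.png

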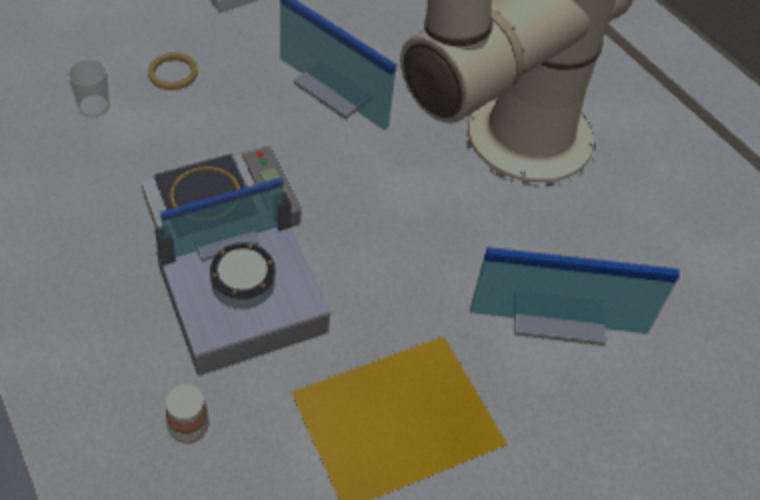

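View pics/side0.png

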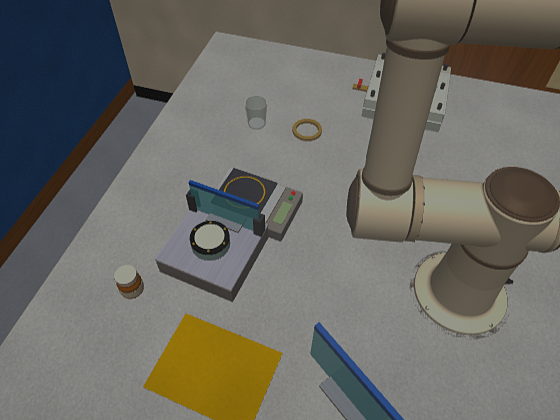

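The plate in the slots (band at crop (165–283, 185–215)) sits behind the cell at crop (243,270). The two other plates, at crop (335,60) and (575,295), are look-alikes. The mat is clear. I'll move above the plate.

Request:
send_rows(
  rows=[
    [[0,0,4,0,0,-0.1,-1],[0,0,8,0,0,-0.2,-1],[3,5,10,0,0,-0.3,-1],[6,9,10,0,0,-0.45,-1],[9,13.4,10,0,0,-0.517,-1],[12,18,10,0,0,-0.517,-1],[15,22.3,10,0,0,-0.517,-1],[18,26.7,10,0,0,-0.517,-1],[21,31.2,10,0,0,-0.517,-1],[24,35.6,10,0,0,-0.517,-1],[27,40,9,0,0,-0.517,-1],[30,44.5,8,0,0,-0.517,-1],[33,49,6,0,0,-0.517,-1],[36,53.4,3,0,0,-0.517,-1],[36,53.4,3,0,0,-0.517,-1],[36,53.4,3,0,0,-0.517,-1],[36,53.4,3,0,0,-0.517,-1]],
  ],
)

```text
clock: 3.1
ee_pos: [581.9, 4.9, 243.4]
tcp_rot: [-3.136, 0.185, 0.004]
contact_force: [0.3, -1.1, 0.3]
width: 91.8
```

```bash
cat >> h.py <<'E'
def wpts(d,m,mask):
    v,u=np.nonzero(mask&(d>0)); z=d[v,u]; K=m['K']
    a=(u-K[0,2])/K[0,0]; b=(v-K[1,2])/K[1,1]; th=np.hypot(a,b)+1e-9; k=np.tan(th)/th
    return (np.c_[a*k*z,b*k*z,z]-m['t'])@m['R'], np.c_[v,u]
E
python3 - <<'E'
from h import *
p,d,m=snap('wrist','w1.png')
s=arm.observe();print(s['clock'],s['ee_pos'],s['tcp_rot'])
P,ij=wpts(d,m,np.ones(d.shape,bool))
px=p[ij[:,0],ij[:,1]].astype(int); blue=(px[:,2]>px[:,0]+50)&(px[:,2]>px[:,1]+40)
T=P[blue&(P[:,2]>150)&(P[:,2]<180)&(abs(P[:,0]-582)<110)&(abs(P[:,1]-5)<40)]
c=T[:,:2].mean(0);vt=np.linalg.svd(T[:,:2]-c)[2][0];q=(T[:,:2]-c)@vt;lo,hi=np.percentile(q,[.5,99.5])
print(len(T),c,np.degrees(np.arctan2(vt[1],vt[0])),hi-lo,c+vt*(lo+hi)/2,np.percentile(T[:,2],[2,50,98]))
n=np.array([-vt[1],vt[0]]);print('thick',np.percentile((T[:,:2]-c)@n,[2,98]))
E
```

```text
3.15 [582.06326752   3.48018112 244.61109778] [ 3.13537134e+00 -1.87393512e-01 -8.78137393e-04]
2106 [590.11332321   1.92273921] 173.10882012146232 177.55053136594375 [581.71852189   2.93731059] [162.45644579 163.77178055 165.12818301]
thick [-3.82350001  3.93786645]
```

View pics/w1.png

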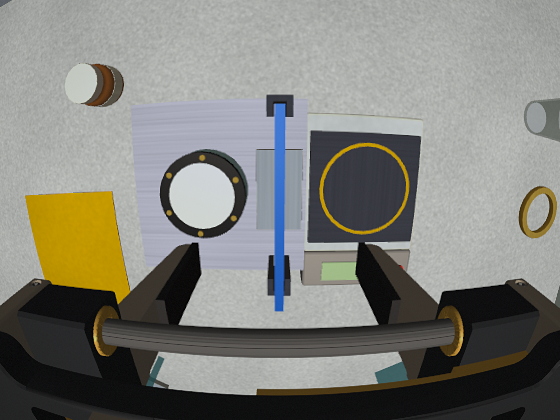

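The wrist view shows the plate's blue edge centred between the fingers (column 280), with the cell at (203,193) and the pan ring at (365,188). I'll descend and grasp.

Request:
send_rows(
  rows=[
    [[0,-0.1,-4,0,0,0,-1],[0,-0.1,-8,0,0,0,-1],[0,-0.1,-10.2,0,0,0,-1],[0,-0.1,-10.8,0,0,0,-1],[0,-0.1,-10.8,0,0,0,-1],[0,-0.1,-10.8,0,0,0,1],[0,-0.1,-10.8,0,0,0,1],[0,-0.1,-10.8,0,0,0,1],[0,-0.1,-10.8,0,0,0,1],[0,-0.1,-10.8,0,0,0,1],[0,-0.1,-10.8,0,0,0,1],[0,-0.1,-10.8,0,0,0,1]],
  ],
  force=25,
)

```text
clock: 4.35
ee_pos: [582.2, 2.8, 136.6]
tcp_rot: [-3.136, 0.189, 0.0]
contact_force: [-0.0, -0.2, -0.6]
width: 37.9
```

Run:
```python
from h import *
import cv2
p=cv2.imread('pics/w1.png')[:,:,::-1]
s=arm.observe();print(s['clock'],s['ee_pos'],s['width'],s['contact_force'])
```

```text
4.35 [582.16151657   2.75076608 136.55485575] 37.86124200521905 [-0.0073193  -0.21124855 -0.64863513]
```

Request:
send_rows(
  rows=[
    [[0,0,0,0,0,0,1],[0,0,0,0,0,0,1],[0,0,0,0,0,0,1],[0,0,0,0,0,0,1],[0,0,0,0,0,0,1],[0,0,0,0,0,0,1],[0,0,0,0,0,0,1],[0,0,0,0,0,0,1],[0,0,1,0,0,0,1],[0,0,2.5,0,0,0,1],[0,0,4,0,0,0,1],[0,0,5.5,0,0,0,1],[0,0,7,0,0,0,1],[0,0,8.5,0,0,0,1],[0,0,10,0,0,0,1],[0,0,11.5,0,0,0,1],[0,0,11.5,0,0,0,1],[0,0,11.5,0,0,0,1]],
  ],
  force=25,
)

```text
clock: 6.15
ee_pos: [582.3, 2.7, 251.7]
tcp_rot: [3.136, -0.189, 0.0]
contact_force: [-0.3, 0.2, -2.5]
width: 7.6
```

Run:
```python
from h import *
p,d,m=snap('side','s2.png')
s=arm.observe();print(s['clock'],s['ee_pos'],s['tcp_rot'],s['width'],s['contact_force'])
for r in arm.cut_out('side','plate'):
    P,_=pts(d,m,r['region']);print(r['p'],r['at'],np.percentile(P,[2,50,98],axis=0).round())
```

```text
6.2 [581.82104519   2.75185435 250.89007003] [-3.13572776e+00  1.88720859e-01  2.00335000e-03] 7.788070992277848 [-0.53389832  0.06219329 -2.82227259]
0.87 [387.2, 346.0] [[130. 254.   8.]
 [212. 319.  89.]
 [293. 369. 151.]]
0.82 [179.7, 228.6] [[493.  -2. 179.]
 [559.  13. 214.]
 [664.  29. 280.]]
0.67 [175.8, 377.0] [[ 209. -359.    6.]
 [ 253. -224.   77.]
 [ 291. -125.  151.]]
```

Request:
send_rows(
  rows=[
    [[-0.3,1,0,0,0,0,1],[-1.1,4,0,0,0,0,1],[-2.2,8,0,0,0,0,1],[-3.3,12,0,0,0,0,1],[-4.4,16,0,0,0,0,1],[-5.5,20,0,0,0,0,1],[-6.6,24,0,0,0,0,1],[-7.7,28,0,0,0,0,1],[-8.8,31.5,-1,0,0,0,1],[-9.4,33.5,-3,0,0,0,1],[-9.6,34.2,-6,0,0,0,1],[-9.6,34.2,-9,0,0,0,1],[-9.6,34.2,-12,0,0,0,1],[-9.6,34.2,-14,0,0,0,1],[-9.6,34.2,-15.5,0,0,0,1],[-9.6,34.2,-16.3,0,0,0,1],[-9.6,34.2,-16.8,0,0,0,1],[-9.6,34.2,-16.8,0,0,0,1],[-9.6,34.2,-16.8,0,0,0,1]],
  ],
)

```text
clock: 8.15
ee_pos: [486.9, 345.0, 84.7]
tcp_rot: [-3.135, 0.189, -0.003]
contact_force: [-0.1, 0.8, -3.8]
width: 8.0
```

Run:
```python
from h import *
s=arm.observe();print(s['clock'],s['ee_pos'],s['tcp_rot'],s['width'],s['contact_force'])
p,d,m=snap('side','s3.png')
for r in arm.cut_out('side','mat')[:1]+arm.cut_out('side','plate')[:3]:
    P,_=pts(d,m,r['region']);print(r['p'],r['at'],np.percentile(P,[2,50,98],axis=0).round())
```

```text
8.15 [486.92470867 345.04208956  84.69277768] [-3.13500711e+00  1.88756137e-01 -2.57744606e-03] 7.9915063456611515 [-0.07367664  0.77176098 -3.84241625]
0.69 [384.9, 225.9] [[368. 265.  -1.]
 [447. 382.   3.]
 [604. 431.   7.]]
0.85 [140.2, 374.0] [[ 253. -523.   -1.]
 [ 278. -330.  121.]
 [ 300. -250.  152.]]
0.83 [370.5, 223.4] [[397. 340.  11.]
 [457. 356.  50.]
 [570. 374. 115.]]
0.67 [386.3, 346.8] [[129. 253.   7.]
 [213. 318.  88.]
 [294. 368. 151.]]
```

View pics/s3.png

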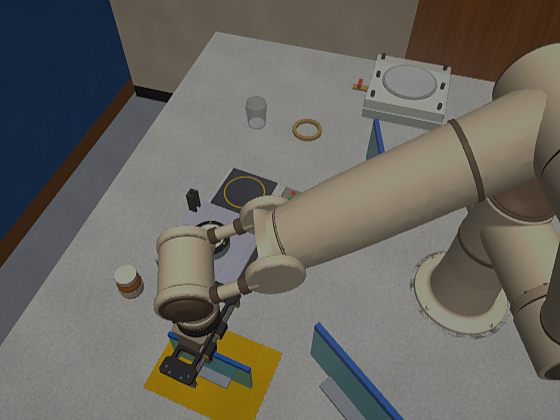

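The plate hangs over the mat around (210,360), upright, with a few mm left to go. I'll lower it to contact and then check the force.

Request:
send_rows(
  rows=[
    [[0,0,-0.2,0,0,0,1],[0,0,-0.4,0,0,0,1],[0,0,-0.5,0,0,0,1],[0,0,-0.5,0,0,0,1],[0,0,-0.5,0,0,0,1]],
  ],
)

```text
clock: 8.8
ee_pos: [486.5, 344.9, 79.3]
tcp_rot: [-3.136, 0.189, -0.001]
contact_force: [-2.5, 0.3, 4.7]
width: 8.1
```

Request:
send_rows(
  rows=[
    [[0,0,0,0,0,0,-1],[0,0,0,0,0,0,-1],[0,0,0,0,0,0,-1],[0,0,0,0,0,0,-1],[0,0,0,0,0,0,-1],[0,0,0,0,0,0,-1],[0,0,0,0,0,0,-1],[0,0,0,0,0,0,-1],[0,0,2,0,0,0,-1],[0,0,5,0,0,0,-1],[0,0,9,0,0,0,-1],[0,0,13,0,0,0,-1],[0,0,15,0,0,0,-1],[0,0,15,0,0,0,-1],[0,0,15,0,0,0,-1]],
  ],
)

```text
clock: 10.3
ee_pos: [485.9, 344.6, 227.8]
tcp_rot: [3.136, -0.189, -0.001]
contact_force: [0.9, -0.8, -0.4]
width: 91.8
```

Run:
```python
from h import *
p,d,m=snap('wrist','w4.png')
s=arm.observe();print(s['clock'],s['ee_pos'],s['tcp_rot'])
P,ij=wpts(d,m,np.ones(d.shape,bool))
px=p[ij[:,0],ij[:,1]].astype(int); blue=(px[:,2]>px[:,0]+50)&(px[:,2]>px[:,1]+40)
print(blue.sum())
T=P[blue&(P[:,2]>85)&(P[:,2]<125)&(abs(P[:,0]-486)<110)&(abs(P[:,1]-345)<60)]
print(len(T),T.mean(0),np.percentile(T,[2,98],axis=0))
for l in('mat','cell','pan'):
    for r in arm.cut_out('wrist',l)[:1]:
        Q,_=wpts(d,m,r['region']);print(l,r['p'],cv2.minAreaRect(Q[:,:2].astype(np.float32)))
```

```text
10.35 [485.32165579 344.28992578 226.58066853] [ 3.13457013 -0.18870957 -0.00415627]
1654
1519 [491.11403115 343.1802817  106.79560446] [[401.22683221 331.86914552 105.3713119 ]
 [571.04938687 355.47689447 108.22071714]]
mat 0.59 ((484.20355224609375, 341.9382629394531), (180.20220947265625, 241.9945831298828), 84.29061126708984)
cell 0.62 ((591.6663208007812, 72.76203155517578), (102.23094940185547, 114.09656524658203), 6.732360363006592)
pan 0.92 ((580.1959838867188, -46.74119186401367), (47.81801986694336, 140.50143432617188), 77.23619842529297)
```

View pics/w4.png

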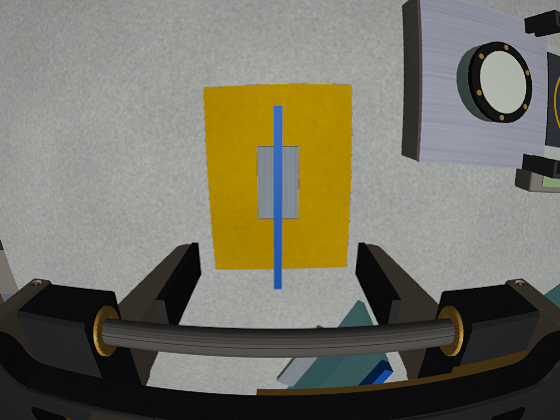

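The plate stands upright and free on the mat (foot at (278,182), mat spanning columns 205–352, about 2–3 mm off centre). Next I'll move back over the station to measure the cell and the pan from above.

Request:
send_rows(
  rows=[
    [[0,0,3,0,0,0,-1],[1,-4,4,0,0,0,-1],[2.4,-8.5,4,0,0,0,-1],[3.7,-13,4,0,0,0,-1],[5,-17.5,4,0,0,0,-1],[6.3,-22,4,0,0,0,-1],[7.6,-26.5,4,0,0,0,-1],[8.8,-31,4,0,0,0,-1],[9.7,-34.3,4,0,0,0,-1],[9.7,-34.3,4,0,0,0,-1],[9.7,-34.3,4,0,0,0,-1],[9.7,-34.3,4,0,0,0,-1]],
  ],
)

```text
clock: 11.7
ee_pos: [582.7, 2.9, 267.9]
tcp_rot: [-3.135, 0.187, 0.002]
contact_force: [-0.5, -1.0, 0.1]
width: 91.5
```

```bash
cat >> h.py <<'E'
def circ(P):
    A=np.c_[2*P[:,:2],np.ones(len(P))];w=np.ones(len(P),bool)
    for _ in range(5):
        x=np.linalg.lstsq(A[w],(P[w,:2]**2).sum(1),rcond=None)[0];R=np.sqrt(x[2]+x[0]**2+x[1]**2)
        e=abs(np.hypot(*(P[:,:2]-x[:2]).T)-R); w=e<max(3,np.percentile(e,80))
    return x[:2].round(1),R.round(1),w.sum()
def look(f,extra=True):
    s=arm.observe();p,d,m=snap('wrist',f)
    print(s['clock'],s['ee_pos'],s['tcp_rot'],s['qpos'],s['width'],s['contact_force'].round(1) if hasattr(s['contact_force'],'round') else s['contact_force'])
    hsv=cv2.cvtColor(p,cv2.COLOR_RGB2HSV)
    P,ij=wpts(d,m,d>0);h=hsv[ij[:,0],ij[:,1]]
    y=(h[:,0]>18)&(h[:,0]<36)&(h[:,1]>110)&(h[:,2]>70)&(abs(P[:,2]-58)<7)&(P[:,1]<0)&(P[:,1]>-170)&(abs(P[:,0]-570)<75)
    if y.sum()>20: print('ring',circ(P[y]),np.median(P[y,2]))
    for r in arm.cut_out('wrist','cell')[:1]:
        Q,qi=wpts(d,m,r['region']); hh=hsv[qi[:,0],qi[:,1]]
        print('cell p',r['p'],'z',np.percentile(Q[:,2],[50,90]))
        W=np.zeros(d.shape,np.uint8); wm=(hh[:,2]>150)&(hh[:,1]<60)&(Q[:,2]>np.percentile(Q[:,2],90)-6)
        W[qi[wm,0],qi[wm,1]]=1
        n,L,st,_=cv2.connectedComponentsWithStats(W); k=1+st[1:,4].argmax()
        c=max(cv2.findContours((L==k).astype(np.uint8),cv2.RETR_EXTERNAL,cv2.CHAIN_APPROX_NONE)[0],key=len)[:,0]
        mk=np.zeros(d.shape,bool);mk[c[:,1],c[:,0]]=1; E,_=wpts(d,m,mk); print('membrane',circ(E),np.median(E[:,2]))
        T=Q[Q[:,2]>np.percentile(Q[:,2],90)-4]; print('top',cv2.minEnclosingCircle(T[:,:2].astype(np.float32)))
E
python3 -c "
from h import *
look('w5.png')"
```

```text
11.7 [582.72138436   2.88681771 267.94270158] [-3.13538499e+00  1.86911634e-01  1.98719394e-03] [-2.02538741e-01  1.48609501e-01  1.50292198e+00  4.55304172e-04
  1.49140492e+00  1.48730747e+00] 91.5245931900869 [-0.5 -1.   0.1]
ring (array([569.2, -95.7]), np.float64(51.9), np.int64(937)) 59.184119496913254
cell p 0.69 z [94.0692565  95.16182792]
membrane (array([590.8,  82.4]), np.float64(34.3), np.int64(170)) 94.24078112925702
top ((590.8424682617188, 82.39583587646484), 46.49369812011719)
```

The cell (590.8, 82.4) and the pan (569.2, −95.7) line up along the station's axis, 179 mm apart. I'll turn the gripper 90° and set the fingers about 60 mm apart, so they cradle the cell and push it from behind.

Request:
send_rows(
  rows=[
    [[0.2,2,0,0,0,0.14,-0.3],[0.4,4,0,0,0,0.28,-0.3],[0.6,6,0,0,0,0.42,-0.3],[0.8,8,0,0,0,0.56,-0.3],[1,10,0,0,0,0.7,-0.3],[1.3,12,0,0,0,0.84,-0.3],[1.5,14,0,0,0,0.98,-0.3],[1.65,14.9,0,0,0,1.12,-0.3],[1.65,14.9,-2,0,0,1.26,-0.3],[1.65,14.9,-5,0,0,1.4,-0.3],[1.65,14.9,-8,0,0,1.54,-0.3],[1.65,14.9,-11,0,0,1.571,-0.3],[1.65,14.9,-14,0,0,1.571,-0.3],[1.65,14.9,-15,0,0,1.571,-0.3],[1.65,14.9,-15,0,0,1.571,-0.3],[1.65,14.9,-15,0,0,1.571,-0.3]],
  ],
)

```text
clock: 13.4
ee_pos: [600.5, 151.2, 120.2]
tcp_rot: [2.349, 2.084, 0.003]
contact_force: [0.1, 0.4, 0.8]
width: 59.9
```

```bash
python3 -c "
from h import *
s=arm.observe();print(s)
snap('wrist','w6.png')"
```

```text
{'clock': 13.4, 'qpos': array([5.18146651e-02, 3.52556451e-01, 1.55733854e+00, 3.62202277e-05,
       1.22941606e+00, 1.71132047e-01]), 'joint_velocities': array([-0.00465142, -0.01279206, -0.0153979 , -0.00150907, -0.0007544 ,
       -0.00054329]), 'joint_efforts': array([ 1.01874894e-01, -4.27850318e+01, -2.92277205e+01,  7.34331482e-02,
        3.98438168e-02, -3.18148955e-05]), 'ee_pos': array([600.53036194, 151.21629568, 120.22960499]), 'tcp_rot': array([2.34890564, 2.08409739, 0.00283263]), 'contact_force': array([0.07042009, 0.3852269 , 0.7956314 ]), 'wrist_torque': array([ 0.01214832, -0.07693973, -0.03718605]), 'width': 59.8611427923487}
```

View pics/w6.png

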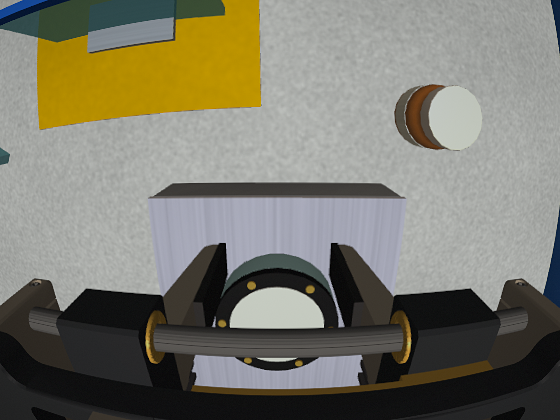

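The cell shows between the fingers at (277,320), centred. I'll lower the fingers and approach until they touch.

Request:
send_rows(
  rows=[
    [[0,0,-2,0,0,0,-0.3],[0,0,-4,0,0,0,-0.3],[0,0,-5,0,0,0,-0.3],[0,0,-5.3,0,0,0,-0.3],[0,0,-5.3,0,0,0,-0.3],[-0.06,-0.5,-5.3,0,0,0,-0.3],[-0.12,-1,-5.3,0,0,0,-0.3],[-0.17,-1.4,-5.3,0,0,0,-0.3],[-0.2,-1.7,-5.3,0,0,0,-0.3],[-0.24,-2,-5.3,0,0,0,-0.3],[-0.28,-2.3,-5.3,0,0,0,-0.3],[-0.31,-2.6,-5.3,0,0,0,-0.3],[-0.35,-2.9,-5.3,0,0,0,-0.3],[-0.38,-3.2,-5.3,0,0,0,-0.3],[-0.42,-3.5,-5.3,0,0,0,-0.3],[-0.42,-3.5,-5.3,0,0,0,-0.3]],
  ],
)

```text
clock: 15.05
ee_pos: [595.5, 115.3, 65.7]
tcp_rot: [2.351, 2.084, -0.0]
contact_force: [0.9, 1.5, -0.6]
width: 59.6
```

```bash
python3 -c "
from h import *
look('w7.png')"
```

```text
15.05 [595.51860674 115.27520066  65.65018828] [ 2.35076858e+00  2.08380344e+00 -1.82667586e-04] [-7.64938085e-03  3.90653845e-01  1.62603075e+00 -2.50749698e-04
  1.12486089e+00  1.12715387e-01] 59.59579057324148 [ 0.9  1.5 -0.6]
cell p 0.62 z [93.94799221 94.89427752]
membrane (array([588.6,  62.4]), np.float64(27.5), np.int64(199)) 94.33614098858061
top ((591.1803588867188, 78.79568481445312), 52.85136032104492)
```

View pics/w7.png

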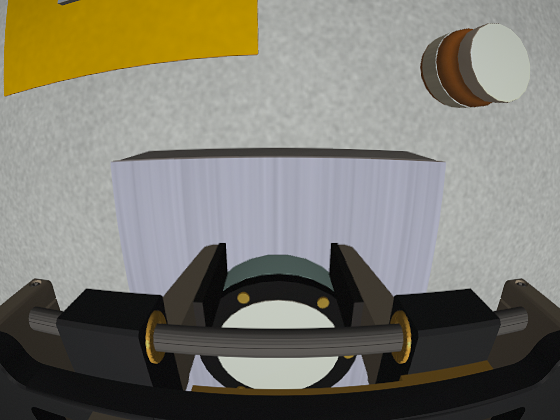

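The fingers are touching the cell, which is symmetric between them at (278,290). I'll push at 60 mm/s.

Request:
send_rows(
  rows=[
    [[-0.04,-0.3,0.1,0,0,0,-0.3],[-0.1,-0.8,0.1,0,0,0,-0.3],[-0.17,-1.4,0.1,0,0,0,-0.3],[-0.24,-2,0.1,0,0,0,-0.3],[-0.31,-2.6,0.1,0,0,0,-0.3],[-0.39,-3.2,0.1,0,0,0,-0.3],[-0.46,-3.8,0.1,0,0,0,-0.3],[-0.53,-4.4,0.1,0,0,0,-0.3],[-0.6,-5,0.1,0,0,0,-0.3],[-0.67,-5.6,0.1,0,0,0,-0.3],[-0.75,-6.2,0.1,0,0,0,-0.3],[-0.82,-6.8,0.1,0,0,0,-0.3],[-0.9,-7.4,0.1,0,0,0,-0.3],[-0.96,-8,0.1,0,0,0,-0.3],[-0.96,-8,0.1,0,0,0,-0.3]],
  ],
)

```text
clock: 16.65
ee_pos: [586.0, 34.6, 66.8]
tcp_rot: [2.351, 2.083, -0.001]
contact_force: [1.4, 1.0, -1.0]
width: 59.7
```

Request:
send_rows(
  rows=[
    [[-0.05,-0.4,0,0,0,0,-0.3],[-0.1,-0.8,0,0,0,0,-0.3],[-0.15,-1.2,0,0,0,0,-0.3],[-0.19,-1.6,0,0,0,0,-0.3],[-0.24,-2,0,0,0,0,-0.3],[-0.29,-2.4,0,0,0,0,-0.3],[-0.34,-2.8,0,0,0,0,-0.3],[-0.39,-3.2,0,0,0,0,-0.3],[-0.44,-3.6,0,0,0,0,-0.3],[-0.48,-4,0,0,0,0,-0.3],[-0.53,-4.4,0,0,0,0,-0.3],[-0.58,-4.8,0,0,0,0,-0.3],[-0.63,-5.2,0,0,0,0,-0.3],[-0.68,-5.6,0,0,0,0,-0.3],[-0.73,-6,0,0,0,0,-0.3],[-0.79,-6.5,0,0,0,0,-0.3],[-0.84,-6.9,0,0,0,0,-0.3],[-0.88,-7.3,0,0,0,0,-0.3],[-0.88,-7.3,0,0,0,0,-0.3]],
  ],
)

```text
clock: 18.55
ee_pos: [576.9, -38.2, 66.5]
tcp_rot: [2.351, 2.083, -0.001]
contact_force: [-1.4, 0.2, -0.8]
width: 59.8
```

Run:
```python
from h import *
look('w8.png')
p,d,m=snap('scene','s8.png')
for r in arm.cut_out('scene','cell')[:2]:
    P,_=pts(d,m,r['region']);print(r['p'],r['at'],np.percentile(P,[2,50,98],axis=0).round())
a=cv2.imread('pics/s8.png')[130:330,130:330];cv2.imwrite('pics/s8c.png',cv2.resize(a,(600,600)))
```

```text
18.55 [576.86715486 -38.19563279  66.52902693] [ 2.35101830e+00  2.08348770e+00 -1.34353429e-03] [-2.74546477e-01  3.24272056e-01  1.71055425e+00 -9.38771006e-04
  1.10704217e+00 -1.53613924e-01] 59.80490254465963 [-1.4  0.2 -0.8]
cell p 0.85 z [90.63709194 91.61485545]
membrane (array([572.1, -72.6]), np.float64(25.0), np.int64(186)) 91.08347425091861
top ((571.5726318359375, -71.6826400756836), 55.83870315551758)
0.88 [230.7, 246.5] [[541. -89.  61.]
 [573. -47.  90.]
 [601. -34.  96.]]
```

View pics/s8c.png

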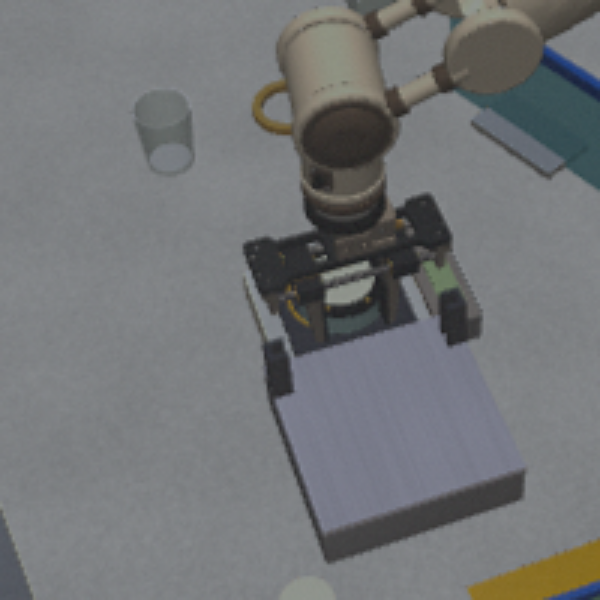

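The cell is on the pan, and the depth reading shows the pan has sunk about 2 mm. The fingers are still behind the cell at crop (350,310). I'll back off and rise, then measure how far is left.

Request:
send_rows(
  rows=[
    [[0.1,0.8,0,0,0,0,-0.3],[0.24,2,0,0,0,0,-0.3],[0.42,3.5,0,0,0,0,-0.3],[0.5,4.1,2,0,0,0,-0.3],[0.5,4.1,6,0,0,0,-0.3],[0.5,4.1,10,0,0,-0.14,-0.3],[0.5,4.1,14,0,0,-0.28,-0.3],[0.5,4.1,18,0,0,-0.42,-0.3],[0.5,4.1,20,0,0,-0.56,-0.3],[0.5,4.1,20,0,0,-0.7,-0.3],[0.5,4.1,20,0,0,-0.84,-0.3],[0.5,4.1,20,0,0,-0.98,-0.3],[0.5,4.1,20,0,0,-1.12,-0.3],[0.5,4.1,20,0,0,-1.26,-0.3],[0.5,4.1,20,0,0,-1.4,-0.3],[0.5,4.1,20,0,0,-1.54,-0.3],[0.5,4.1,20,0,0,-1.571,-0.3],[0.5,4.1,20,0,0,-1.571,-0.3],[0.5,4.1,20,0,0,-1.571,-0.3]],
  ],
)

```text
clock: 20.65
ee_pos: [582.1, 4.6, 266.6]
tcp_rot: [-3.136, 0.186, -0.0]
contact_force: [-0.1, 0.2, 0.5]
width: 59.5
```

```bash
python3 -c "
from h import *
look('w9.png')"
```

```text
20.65 [582.12078841   4.57383024 266.6172304 ] [-3.13600655e+00  1.85759503e-01 -4.30672225e-05] [-1.99644493e-01  1.46609777e-01  1.50772363e+00  9.25257078e-05
  1.48724460e+00  1.48947467e+00] 59.45166062860654 [-0.1  0.2  0.5]
ring (array([568.8, -95.2]), np.float64(52.4), np.int64(433)) 56.63307776542901
cell p 0.77 z [90.54795277 91.63914274]
membrane (array([570.8, -83.9]), np.float64(34.3), np.int64(169)) 90.82503463030645
top ((570.878173828125, -84.04576110839844), 46.478309631347656)
```

View pics/w9.png

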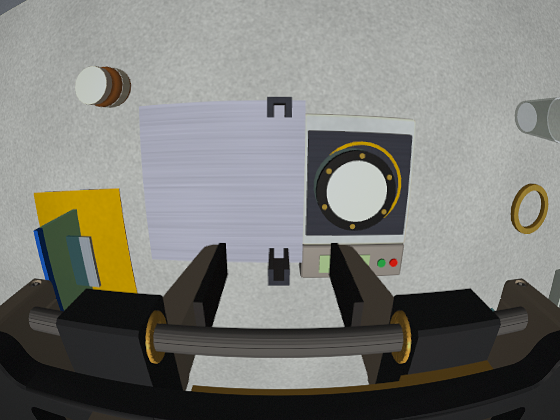

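The cell is on the pan at (357,190), 11.6 mm short of the ring's centre. I'll go back down behind it and push the rest of the way.

Request:
send_rows(
  rows=[
    [[0,0,0,0,0,0.14,-0.3],[0,0,0,0,0,0.28,-0.3],[0,0,0,0,0,0.42,-0.3],[0,0,0,0,0,0.56,-0.3],[0,0,0,0,0,0.7,-0.3],[0,0,0,0,0,0.84,-0.3],[0,0,-2,0,0,0.98,-0.3],[0,0,-5,0,0,1.12,-0.3],[0,0,-8,0,0,1.26,-0.3],[0,0,-11,0,0,1.4,-0.3],[0,0,-14,0,0,1.54,-0.3],[0,0,-17,0,0,1.571,-0.3],[0,0,-19,0,0,1.571,-0.3],[0,0,-20,0,0,1.571,-0.3],[0,0,-20,0,0,1.571,-0.3],[0,0,-20,0,0,1.571,-0.3]],
  ],
)

```text
clock: 22.35
ee_pos: [583.0, 3.5, 67.7]
tcp_rot: [2.349, 2.083, 0.002]
contact_force: [0.3, -0.3, 0.1]
width: 59.5
```

Request:
send_rows(
  rows=[
    [[-0.12,-1,0,0,0,0,-0.3],[-0.24,-2,0,0,0,0,-0.3],[-0.36,-3,0,0,0,0,-0.3],[-0.43,-3.6,0,0,0,0,-0.3],[-0.48,-4,0,0,0,0,-0.3],[-0.51,-4.2,0,0,0,0,-0.3],[-0.54,-4.4,0,0,0,0,-0.3],[-0.57,-4.6,0,0,0,0,-0.3],[-0.6,-4.8,0,0,0,0,-0.3],[-0.63,-5,0,0,0,0,-0.3],[-0.66,-5.2,0,0,0,0,-0.3],[-0.67,-5.26,0,0,0,0,-0.3],[-0.67,-5.26,0,0,0,0,-0.3],[-0.67,-5.26,0,0,0,0,-0.3]],
  ],
)

```text
clock: 23.75
ee_pos: [575.4, -49.0, 66.6]
tcp_rot: [2.351, 2.084, -0.0]
contact_force: [0.7, 2.7, 0.3]
width: 59.2
```

Request:
send_rows(
  rows=[
    [[0.1,0.8,0,0,0,0,-0.3],[0.24,2,0,0,0,0,-0.3],[0.42,3.5,0,0,0,0,-0.3],[0.6,5.2,2,0,0,0,-0.3],[0.6,5.2,6,0,0,0,-0.3],[0.6,5.2,10,0,0,-0.14,-0.3],[0.6,5.2,14,0,0,-0.28,-0.3],[0.6,5.2,18,0,0,-0.42,-0.3],[0.6,5.2,20,0,0,-0.56,-0.3],[0.6,5.2,20,0,0,-0.7,-0.3],[0.6,5.2,20,0,0,-0.84,-0.3],[0.6,5.2,20,0,0,-0.98,-0.3],[0.6,5.2,20,0,0,-1.12,-0.3],[0.6,5.2,20,0,0,-1.26,-0.3],[0.6,5.2,20,0,0,-1.4,-0.3],[0.6,5.2,20,0,0,-1.54,-0.3],[0.6,5.2,20,0,0,-1.571,-0.3],[0.6,5.2,20,0,0,-1.571,-0.3],[0.6,5.2,20,0,0,-1.571,-0.3]],
  ],
)

```text
clock: 25.65
ee_pos: [581.4, 3.8, 266.6]
tcp_rot: [3.136, -0.186, -0.0]
contact_force: [0.1, 0.1, 0.6]
width: 59.7
```

```bash
python3 -c "
from h import *
look('w10.png')"
```

```text
25.65 [581.37696457   3.82093356 266.56060019] [ 3.13598824e+00 -1.86009612e-01 -1.15646197e-04] [-2.01090648e-01  1.44774813e-01  1.50986910e+00 -1.02562175e-04
  1.48700852e+00  1.48820446e+00] 59.65665663740305 [0.1 0.1 0.6]
ring (array([569. , -95.9]), np.float64(52.1), np.int64(585)) 56.63585881735546
cell p 0.86 z [90.54930387 91.65993231]
membrane (array([569.5, -94.5]), np.float64(34.2), np.int64(169)) 90.74050088272266
top ((569.4672241210938, -94.46009826660156), 46.37562942504883)
```

View pics/w10.png

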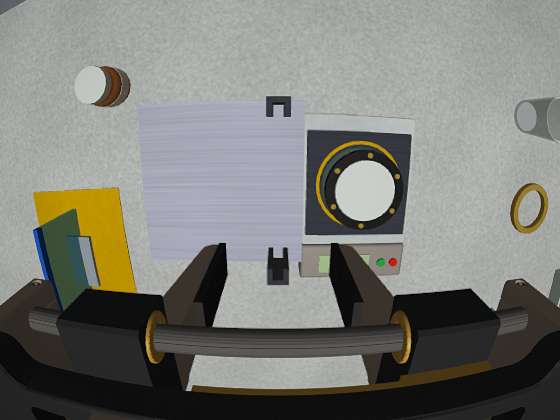

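The cell now measures 1.5 mm from the pan's centre, the pan has sunk about 2.6 mm, and the plate still stands on the mat. I'll hand in.

```bash
python3 -c "
from rig import arm
print(arm.sign_off())"
```

```text
the job is handed in; nothing more can be done
None
```

The job is done and handed in at about 26 s of the 61 s allowed; the sign-off gives no verdict.

- **Plate:** I drew it straight up out of the slots and stood it on the mat. The close check after letting go showed it upright and free, about 2–3 mm from the mat's centre. It was still standing there in the last picture.
- **Cell:** I pushed it along the deck onto the pan with two fingers set 60 mm apart, backed off to measure, then pushed the last 12 mm. It was never gripped or lifted.
- **Last checks:** The cell is about 1.5 mm from the pan's centre (limit 8 mm). The pan has sunk about 2.6 mm, going by depth readings. The gripper is well clear of everything.
- **Bystanders:** The beaker, brass ring and jar look unmoved in the last picture. I did not measure them again.
- **Disagreements:** No check failed. In the last picture the cell looks off-centre in the ring. I put that down to viewing its raised top at an angle, because the depth-corrected position and the pan centre worked out from the slots both put it on centre.

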